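# Tug-test the spindle of a globe stand

## Robot

A 6-joint arm with a two-finger parallel gripper is mounted at the origin on the work surface; the furniture and walls round the work are solid. World frame = base frame: x ahead of the robot, y to its left, z up, the work surface at z = 0. Lengths are in m, angles in rad, forces in N, time in s.
With the tool pointing down it reaches from about 0.325 to 0.775 m from the base axis. Payload 5.5 kg.
Tool frame: the origin (TCP) lies on the centre line of the jaws, within the pads' length; the fingertips stand 8 mm ahead of it and the grasp point (between the pads) lies 11 mm behind it; z points along the fingers, x is the direction in which the jaws open and shut, and the axes are right-handed (so a half turn about z gives the same grasp; the last joint's range is limited). The gripper opens to 88 mm and grips with 3 to 60 N. Pads are 20 mm wide; open, the fingers measure 115 mm over their backs; the gripper's body (75 mm by 178 mm) begins 61 mm behind the grasp point.
Start: joints at [-1.266, 0.091, 1.231, -0, 1.82, -0.057], TCP at [0.212, -0.561, 0.231] pointing down, gripper open.
Joint ranges: [-2.87, 2.87], [-0.86, 2.18], [0.17, 2.46], [-1.51, 4.65], [0.06, 2.69], [-2.65, 2.65]. Speed limits (rad/s): [2.57, 2.57, 3.01, 3.14, 3.14, 3.14].

## Interface

Orientations are given as a rotation vector (axis times angle).
In Python, from cell import bot gives the robot as it stands.
- The arm moves only by the tool drive_tool, never from a script. Its argument "motion" is a list of rows, each a list of 2 entries, a list of its own where there are three numbers: the shift along the tool's x, y, z in mm, then the turn, a rotation vector about the tool's x, y, z in degrees. A call has 1 to 10 rows; each row is the pose to reach, as a shift and turn from the pose commanded when the call began, along the tool's axes at that moment; what a row does not reach only later rows make up. A row lasts 1/8 s, in which the tool goes at most 62.5 mm and 10.7 degrees, less where a joint would pass 70% of its speed; a pose out of reach is approached as far as the arm can. A call with a gripper value outside its range is refused whole. "fingers" is the gripper's target within -1 to 1 (fully open at 1, half-way at 0, shut at -1), set as the call begins (left out, the last holds). The fingers move at their own pace and stop on an object; "force" is the grip in N (left out, the last holds). Time passes only in rows, so rows that repeat a pose let the fingers close. It gives the time, the measured TCP pose, the force and the opening at its end, in the units of the state.
- bot.sense(): the state, without advancing time (a new reading comes with each control period).
- bot.get_image(name): name is "scene" or "top" or "wrist"; returns (picture, depth): 420x560x3 uint8, blue, green, red; 420x560 float32, m along the optical axis (not along the pixel's ray), 0 where there is no reading.
- bot.camera_model(name): a dict with "fx", "fy", "cx", "cy" (pixels), "cam_to_world" (4x4, takes a point from camera to world coordinates); the wrist camera has in their place "T_tool_cam" (4x4, takes a point from camera to tool coordinates, whose origin is the TCP and whose axes are the tool frame's). Camera axes: x right, y up, looking along -z (the intrinsics and any distortion apply to the point x, -y, -z); pixel columns grow to the right and rows downward; lengths in m; the calibration is good to about 2 mm. The wrist camera is an equidistant fisheye: a pixel r from the principal point sees the ray r / f radians off the axis. A picture is of the moment at which its call begins: read the wrist's pose just before it. camera_model takes no time and is no camera call.
- bot.finish_job(): hands the job in, once; it reports no verdict.
Trained networks look in the newest picture that a camera, given by its name, has taken for a name from the list of things; names that differ only in an ending like _2 or _b are one class to them, and where a whole thing is asked for, a point or a joint stands for the part that bears it (a point fixed in the world has none). Each returns a list of dicts, best first, with "score" (0 to 1); they miss things now and then, are a little off and sometimes report something else, mostly with a low value. They report only what shows in the picture. A call takes as long as a camera call.
- bot.boxes_of(camera, query): "bbox" ([left, top, right, bottom] in pixels, round what is visible of it).
- bot.cut_out(camera, query): "region" (420x560 bool, what is visible of it) and "bbox" ([left, top, right, bottom] in pixels, round what is visible of it).
- bot.mark_of(camera, query): "position" ([column, row] in pixels: a listed point, or the origin of a listed thing).
The state is a dict: "time": time; "joints": joint angles; "dq": joint speeds; "joint_torque": joint torques, N m; "tcp_pos": TCP position; "tcp_rot": TCP orientation; "contact_force": force on the tool from outside, world axes, zero at the start; "wrist_torque": the same for the moment, N m; "grip_width": finger opening in m.
Only numpy, scipy, OpenCV 4.12 (cv2) and the standard library are available. Lean on these libraries where they do the work, as an engineer would, in place of code of your own. Each camera call takes 0.05 s, during which the arm holds its last target.

## Task

Tug-test the brass spindle on the dark-wood globe stand before a globe is mounted on it: grip its head and pull straight up with about 12 newtons, so that its green gauge band comes out of the collar but the red one below it does not, and hold it there for half a second or a little more. Then, still holding it, ease it back down until it is fully seated, and let go. Do not pull the spindles of the other two stands.

Things in the scene. Friction and masses are not known exactly. Their poses are not given: they have to be found in the camera images.
- head_dark_brass (a point): Centre of the head of the spindle to test (brass, on dark wood). The head is an upright round brass cylinder, 24 mm in diameter, 40 mm high (20 mm above and below this point), with two thin dark rings. Seated, this point is 85 mm above the table. Below: 25 mm of 14 mm shank, a 24 mm steel collar (top 40 mm above the table) and a round foot, 90 x 28 mm, screwed down. z is the upright axis.
- spindle_dark_brass (a joint): How far that spindle is drawn up out of its collar, m: 0 fully seated, end stop 0.035. It only slides straight up and down. A spring in the foot pulls it home: about 1 N of pull per mm, plus 1 N for its weight, so 12 N draws it up about 11 mm. The shank's green band begins to show above the collar at 6 mm, the red one at 18 mm.
- spindle_dark_black (a joint): The same for the black spindle on the other dark-wood stand, to be left alone. All three stands have the same shape and stand at least 120 mm apart, centre to centre.
- spindle_pale_brass (a joint): The same for the brass spindle on the pale-wood stand, to be left alone.

How it is judged:
On the way, in this order (a step that is already met when the one before it is completed fails the run):
1. the brass spindle of the dark-wood stand is drawn up 6 to 19 mm (green band showing) and held there for half a second (value of joint spindle_dark_brass between 0.006 and 0.019 m), for 0.5 s.
2. it is eased back to within 5 mm of its seat while the fingers still hold it (value of joint spindle_dark_brass below 0.005 m and contact force between the fingers and spindle_dark_brass above 0.5 N), for 0.1 s.
At the end, for the whole second after the job is handed in: All three spindles are seated, within 3 mm of fully home (value of joint each of spindle_dark_brass, spindle_dark_black, spindle_pale_brass below 0.003 m); the robot touches nothing.
It fails at once if the tested spindle is pulled too hard, up by more than 20 mm (value of joint spindle_dark_brass above 0.02 m).
It fails at once if the black spindle is pulled up by more than 4 mm (value of joint spindle_dark_black above 0.004 m).
It fails at once if the spindle of the pale-wood stand is pulled up by more than 4 mm (value of joint spindle_pale_brass above 0.004 m).
It also fails if it takes over 32 s, if anything falls off the work surface, if the arm or the gripper's body presses on something with over 40 N, if the wrist force passes 120 N, or if a joint passes its speed limit or range.

## Working session

There is one attempt and no reset: what is moved stays moved. The work goes in short steps, Python scripts to look and compute and a tool call to move; the robot and the scene stay as the last step left them, time stands still between calls to the robot, and variables do not carry over. Pictures are saved under pics/ and viewed, and the job is handed in when it is done.

Besides the shell and the picture viewer there is one more tool, called after "Request:" as name(argument=value, ...), one argument or row to a line, values as JSON. drive_tool: Moves the arm, as the interface text tells. Its arguments: {"type":"object","properties":{"motion":{"type":"array"},"fingers":{"type":"number"},"force":{"type":"number"}},"required":["motion"]}

```bash
mkdir -p pics; ls; python3 - <<'E'
from cell import bot
import cv2,numpy as np
s=bot.sense(); print(s)
for n in ["scene","top"]:
    im,d=bot.get_image(n); cv2.imwrite(f"pics/{n}0.png",im); np.save(f"{n}d.npy",d)
    c=bot.camera_model(n); print(n,{k:(np.round(v,4).tolist() if hasattr(v,'shape') else v) for k,v in c.items()})
    for f in (bot.boxes_of,bot.mark_of):
        for r in f(n,"head_dark_brass")[:4]: print(f.__name__,r)
E
```

```text
pics
{'time': 0.0, 'joints': array([-1.26570958e+00,  9.18564978e-02,  1.23187832e+00, -4.85708909e-05,
        1.81979090e+00, -5.67209144e-02]), 'dq': array([ 0.00164916,  0.00153538,  0.00012576, -0.00037793,  0.00018525,
       -0.00012001]), 'joint_torque': array([ 4.28268950e-04, -4.46439600e+01, -4.06449080e+01,  6.99647656e-02,
        2.91646103e-02, -1.64408902e-04]), 'tcp_pos': array([ 0.21226662, -0.56089852,  0.22951255]), 'tcp_rot': array([-2.58391222e+00,  1.78487323e+00,  2.44102433e-03]), 'contact_force': array([-0.7581863 ,  0.47607946,  0.24659585]), 'wrist_torque': array([ 0.01589162, -0.00963851, -0.0068826 ]), 'grip_width': 0.08742697511944258}
scene {'fx': 417.2593799396791, 'fy': 417.2593799396791, 'cx': 282.40529745007564, 'cy': 206.30095677798784, 'cam_to_world': [[0.1367, -0.4314, 0.8917, 1.2548], [0.9906, 0.0509, -0.1273, -0.1756], [0.0095, 0.9007, 0.4343, 0.4557], [0.0, 0.0, 0.0, 1.0]]}
call {'bbox': [348.8, 197.4, 360.8, 228.7], 'score': 0.52}
call {'position': [354.9, 207.9], 'score': 0.73}
top {'fx': 499.42575248132, 'fy': 499.42575248132, 'cx': 276.83835516872506, 'cy': 215.71345916474866, 'cam_to_world': [[0.004, 0.9893, -0.1461, 0.3695], [-0.9997, 0.0076, 0.0239, -0.0673], [0.0248, 0.1459, 0.989, 0.9818], [0.0, 0.0, 0.0, 1.0]]}
call {'bbox': [179.1, 195.3, 192.2, 212.5], 'score': 0.71}
call {'position': [184.3, 203.9], 'score': 0.59}
```

View pics/scene0.png

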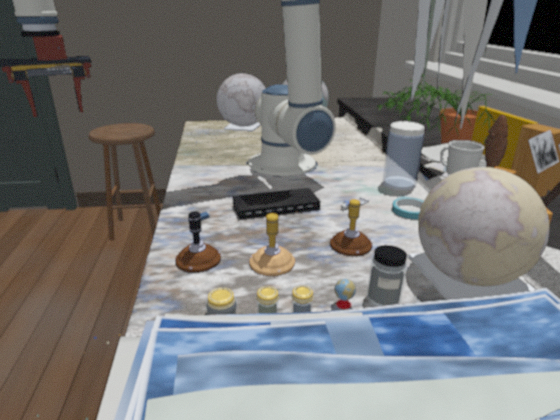

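View pics/top0.png

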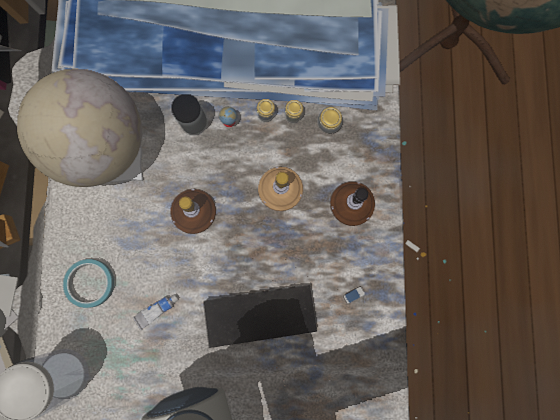

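```bash
cat > h.py <<'E'
from cell import bot
import numpy as np
def ray_at_z(n,u,v,z):
    c=bot.camera_model(n);T=np.array(c["cam_to_world"])
    d=T[:3,:3]@np.array([(u-c["cx"])/c["fx"],-(v-c["cy"])/c["fy"],-1.])
    o=T[:3,3]; return o+d*(z-o[2])/d[2]
def pt(n,u,v,dep):
    c=bot.camera_model(n);T=np.array(c["cam_to_world"])
    return T[:3,:3]@(dep*np.array([(u-c["cx"])/c["fx"],-(v-c["cy"])/c["fy"],-1.]))+T[:3,3]
E
python3 - <<'E'
from h import *
d=np.load("topd.npy"); s=np.load("scened.npy")
print(ray_at_z("top",184.3,203.9,.085), ray_at_z("scene",354.9,207.9,.085))
for u,v in [(184,204),(186,200),(184,198)]: print(pt("top",u,v,d[v,u]))
for u,v in [(355,203),(355,208)]: print(pt("scene",u,v,s[v,u]))
E
```

```text
[0.52230718 0.07895451 0.085     ] [0.51832882 0.07868817 0.085     ]
[0.51866277 0.07616687 0.10530567]
[0.52580345 0.07277755 0.1057976 ]
[0.53011371 0.07708345 0.10176242]
[0.5325312  0.07303551 0.10301831]
[0.53335478 0.07372603 0.09232854]
```

The target is the left dark-wood stand in the robot's view: top image about (186,202), scene image about (355,205). The pale stand is at top (281,180) and the black spindle at top (360,194). The two cameras agree on (0.52, 0.077) to within a few mm, so next I work out a move to above it.

```bash
cat >> h.py <<'E'
from scipy.spatial.transform import Rotation as R
def rel(target):
    s=bot.sense();r=R.from_rotvec(s["tcp_rot"]);M=r.as_matrix()
    print("t",s["time"],"pos",s["tcp_pos"],"x",M[:,0].round(3),"y",M[:,1].round(3),"z",M[:,2].round(3),"F",s["contact_force"].round(2),"w",s["grip_width"],"q",s["joints"].round(3))
    print("shift mm",1e3*M.T@(np.array(target)-s["tcp_pos"]))
E
python3 - <<'E'
from h import *
import cv2
rel([.52,.077,.23])
c=bot.camera_model("wrist");print(c)
im=cv2.imread("pics/top0.png")[140:260,140:400]
cv2.imwrite("pics/topz.png",cv2.resize(im,None,fx=3,fy=3,interpolation=cv2.INTER_CUBIC))
E
```

```text
t 0.3 pos [ 0.21237994 -0.56106992  0.23023442] x [ 0.354 -0.935 -0.001] y [-0.935 -0.354 -0.   ] z [-0.     0.001 -1.   ] F [-0.05  0.18  0.14] w 0.0874665337020181 q [-1.266  0.091  1.231  0.     1.82  -0.057]
shift mm [-487.85843653 -513.57291735    0.61643669]
{'fx': 325.19226210127806, 'fy': 325.19226210127806, 'cx': 285.08699732280064, 'cy': 209.918591225961, 'T_tool_cam': array([[ 9.99999663e-01,  4.84319708e-04,  6.62744970e-04,
         1.30478404e-04],
       [ 6.32779780e-04, -9.69124631e-01, -2.46570575e-01,
        -6.72199206e-02],
       [ 5.22863486e-04,  2.46570911e-01, -9.69124611e-01,
        -1.54516383e-01],
       [ 0.00000000e+00,  0.00000000e+00,  0.00000000e+00,
         1.00000000e+00]])}
```

View pics/topz.png

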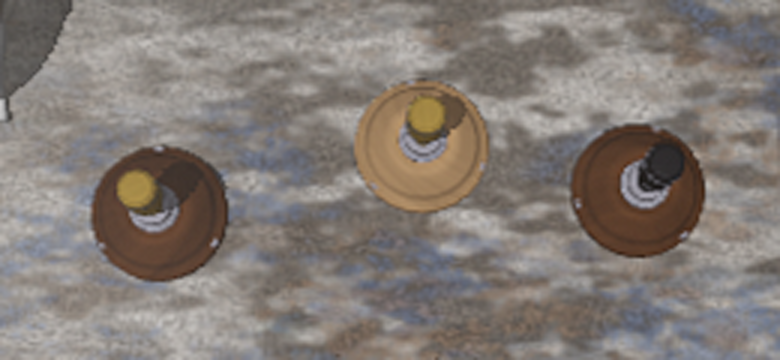

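```bash
python3 - <<'E'
from h import *
print(ray_at_z("top",185.7,203,.105),ray_at_z("top",193.3,211,.028))
E
```

```text
[0.52053842 0.07327043 0.105     ] [0.51829701 0.07056488 0.028     ]
```

Request:
drive_tool(
  motion=[
    [[-15, -16, 0], [0, 0, 0]],
    [[-48, -51, 0], [0, 0, 0]],
    [[-83, -88, 0], [0, 0, 0]],
    [[-118, -125, 0], [0, 0, 0]],
    [[-153, -162, 0], [0, 0, 0]],
    [[-188, -199, 0], [0, 0, 0]],
    [[-223, -236, 0], [0, 0, 0]],
    [[-258, -273, 0], [0, 0, 0]],
    [[-293, -310, 0], [0, 0, 0]],
    [[-328, -347, 0], [0, 0, 0]],
  ],
  fingers=1,
)

```text
time: 1.55
tcp_pos: [0.4212, -0.13, 0.2308]
tcp_rot: [-2.585, 1.786, -0.001]
contact_force: [0.6, 0.1, 0.0]
grip_width: 0.0876
```

Request:
drive_tool(
  motion=[
    [[-35, -37, 0], [0, 0, 0]],
    [[-70, -74, 0], [0, 0, 0]],
    [[-105, -110, 0], [0, 0, 0]],
    [[-135, -142, 0], [0, 0, 0]],
    [[-152, -160, 0], [0, 0, 0]],
    [[-160, -167, 0], [0, 0, 0]],
    [[-160, -167, 0], [0, 0, 0]],
    [[-160, -167, 0], [0, 0, 0]],
  ],
)

```text
time: 2.55
tcp_pos: [0.5202, 0.0763, 0.2308]
tcp_rot: [2.584, -1.787, 0.001]
contact_force: [-0.3, -0.2, -0.9]
grip_width: 0.088
```

```bash
cat >> h.py <<'E'
def wray(u,v):
    c=bot.camera_model("wrist");T=np.array(c["T_tool_cam"])
    x,y=u-c["cx"],v-c["cy"];r=np.hypot(x,y)+1e-9;th=r/c["fx"]
    d=T[:3,:3]@np.array([np.sin(th)*x/r,-np.sin(th)*y/r,-np.cos(th)])
    s=bot.sense();M=R.from_rotvec(s["tcp_rot"]).as_matrix()
    return s["tcp_pos"]+M@T[:3,3], M@d
def w_at_z(u,v,z):
    o,d=wray(u,v); return o+d*(z-o[2])/d[2]
E
python3 - <<'E'
from h import *
import cv2
rel([.52,.077,.23])
im,d=bot.get_image("wrist"); cv2.imwrite("pics/w1.png",im)
for f in (bot.boxes_of,bot.mark_of):
    for r in f("wrist","head_dark_brass")[:3]:
        print(r)
        if 'position' in r: print(w_at_z(*r['position'],.085))
E
```

```text
t 2.55 pos [0.52016387 0.07627181 0.23080412] x [ 0.353 -0.936  0.   ] y [-0.936 -0.353 -0.   ] z [ 0. -0. -1.] F [-0.3  -0.17 -0.93] w 0.08802983734990827 q [ 0.081 -0.109  1.429 -0.     1.821  1.291]
shift mm [-0.73944764 -0.10371008  0.80385797]
{'bbox': [274.9, 183.2, 299.7, 218.0], 'score': 0.71}
{'position': [285.8, 200.2], 'score': 0.74}
[0.52076133 0.07582512 0.085     ]
```

View pics/w1.png

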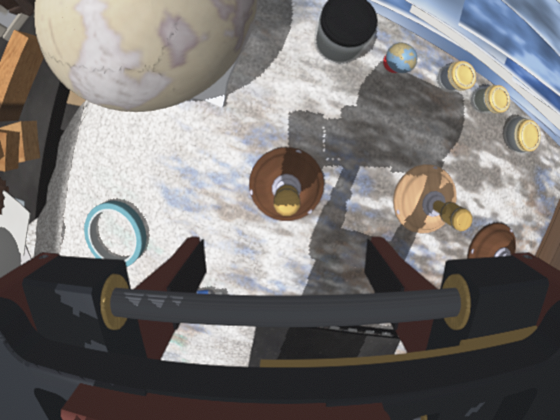

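The wrist view shows the brass head of the dark stand at (287,200), centred between the fingers. The pale stand's head is at (458,215), well outside the jaws. I'll descend part way and check again.

Request:
drive_tool(
  motion=[
    [[0, 0, 15], [0, 0, 0]],
    [[1, 0, 45], [0, 0, 0]],
    [[1.5, 0, 75], [0, 0, 0]],
    [[1.5, 0, 93], [0, 0, 0]],
    [[1.5, 0, 100], [0, 0, 0]],
    [[1.5, 0, 100], [0, 0, 0]],
    [[1.5, 0, 100], [0, 0, 0]],
  ],
)

```text
time: 3.58
tcp_pos: [0.5215, 0.0759, 0.132]
tcp_rot: [-2.584, 1.785, -0.003]
contact_force: [0.0, 0.4, -0.2]
grip_width: 0.0877
```

```bash
python3 - <<'E'
from h import *
import cv2
im,d=bot.get_image("wrist"); cv2.imwrite("pics/w2.png",im)
for r in bot.cut_out("wrist","head_dark_brass")[:2]:
    print(r["bbox"],r["score"],np.argwhere(r["region"]).mean(0))
for r in bot.mark_of("wrist","head_dark_brass")[:3]:
        print(r); print(w_at_z(*r['position'],.085)); rel(w_at_z(*r['position'],.085)-[0,0,.011])
E
```

```text
[265.9, 207.4, 308.0, 264.1] 0.8 [233.87060998 285.98213185]
{'position': [286.4, 235.7], 'score': 0.64}
[0.52050627 0.0745644  0.085     ]
t 3.725 pos [0.52138617 0.07581955 0.13169839] x [ 0.354 -0.935  0.   ] y [-0.935 -0.354 -0.002] z [ 0.002  0.    -1.   ] F [0.31 0.56 0.29] w 0.08764316569914023 q [ 0.08  -0.105  1.601  0.     1.644  1.289]
shift mm [ 0.83466667  1.36380983 57.69659731]
```

View pics/w2.png

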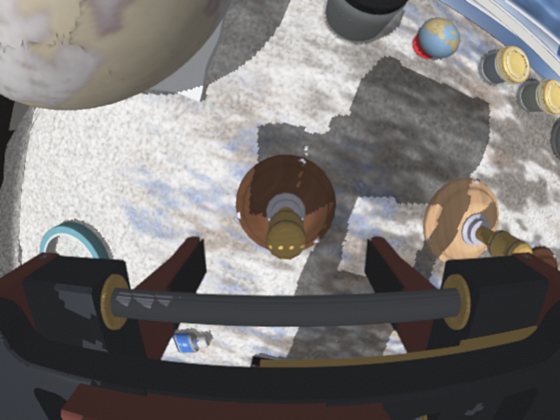

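The head is at (286,234), still centred between the jaws. I'll descend to grip height.

Request:
drive_tool(
  motion=[
    [[0, 0, 8], [0, 0, 0]],
    [[0.5, 1, 24], [0, 0, 0]],
    [[0.8, 1, 40], [0, 0, 0]],
    [[0.8, 1, 52], [0, 0, 0]],
    [[0.8, 1, 58], [0, 0, 0]],
    [[0.8, 1, 58], [0, 0, 0]],
    [[0.8, 1, 58], [0, 0, 0]],
  ],
)

```text
time: 4.6
tcp_pos: [0.5206, 0.0747, 0.0733]
tcp_rot: [-2.584, 1.785, -0.001]
contact_force: [-0.3, 0.4, 0.5]
grip_width: 0.0874
```

Request:
drive_tool(
  motion=[
    [[0, 0, 0], [0, 0, 0]],
    [[0, 0, 0], [0, 0, 0]],
    [[0, 0, 0], [0, 0, 0]],
    [[0, 0, 0], [0, 0, 0]],
    [[0, 0, 0], [0, 0, 0]],
    [[0, 0, 0], [0, 0, 0]],
    [[0, 0, 0], [0, 0, 0]],
    [[0, 0, 0], [0, 0, 0]],
  ],
  fingers=-1,
  force=35,
)

```text
time: 5.6
tcp_pos: [0.5202, 0.0749, 0.0726]
tcp_rot: [-2.585, 1.785, 0.001]
contact_force: [-1.0, 1.6, -0.0]
grip_width: 0.0236
```

```bash
python3 - <<'E'
from h import *
import cv2
rel([.521,.075,.074])
im,d=bot.get_image("scene"); cv2.imwrite("pics/s2.png",cv2.resize(im[120:300,260:460],None,fx=3,fy=3))
E
```

```text
t 5.6 pos [0.52015811 0.07488735 0.07263333] x [ 0.354 -0.935 -0.   ] y [-0.935 -0.354  0.   ] z [-0.  0. -1.] F [-1.01  1.63 -0.02] w 0.023596996491663903 q [ 0.078 -0.082  1.685  0.     1.539  1.287]
shift mm [ 0.1922959  -0.82715415 -1.36678126]
```

View pics/s2.png

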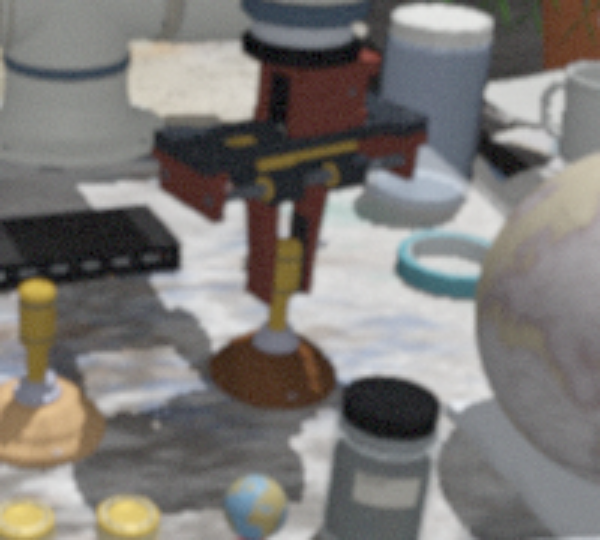

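The jaws hold the head (width 23.6 mm, expected 24). I'll pull slowly and watch the force.

Request:
drive_tool(
  motion=[
    [[0, 0, -1], [0, 0, 0]],
    [[0, 0, -3], [0, 0, 0]],
    [[0, 0, -5], [0, 0, 0]],
    [[0, 0, -7], [0, 0, 0]],
    [[0, 0, -8], [0, 0, 0]],
    [[0, 0, -8], [0, 0, 0]],
  ],
)

```text
time: 6.4
tcp_pos: [0.5201, 0.0749, 0.0801]
tcp_rot: [2.585, -1.785, -0.001]
contact_force: [2.7, 3.9, -8.4]
grip_width: 0.0234
```

Request:
drive_tool(
  motion=[
    [[0, 0, -1.5], [0, 0, 0]],
    [[0, 0, -3], [0, 0, 0]],
    [[0, 0, -4], [0, 0, 0]],
    [[0, 0, -4], [0, 0, 0]],
    [[0, 0, -4], [0, 0, 0]],
    [[0, 0, -4], [0, 0, 0]],
    [[0, 0, -4], [0, 0, 0]],
    [[0, 0, -4], [0, 0, 0]],
    [[0, 0, -4], [0, 0, 0]],
  ],
)

```text
time: 7.52
tcp_pos: [0.52, 0.0748, 0.0837]
tcp_rot: [2.585, -1.785, -0.001]
contact_force: [4.1, 3.2, -12.4]
grip_width: 0.0237
```

```bash
python3 - <<'E'
from h import *
import cv2
rel([.521,.075,.074])
im,d=bot.get_image("scene"); cv2.imwrite("pics/s3.png",cv2.resize(im[180:260,310:400],None,fx=6,fy=6))
E
```

```text
t 7.525 pos [0.52002259 0.07483173 0.08370749] x [ 0.354 -0.935 -0.001] y [-0.935 -0.354  0.001] z [-0.001  0.    -1.   ] F [  4.14   3.2  -12.42] w 0.02369529260611022 q [ 0.078 -0.088  1.67   0.     1.56   1.287]
shift mm [ 0.1945584  -0.98148997  9.70659125]
```

View pics/s3.png

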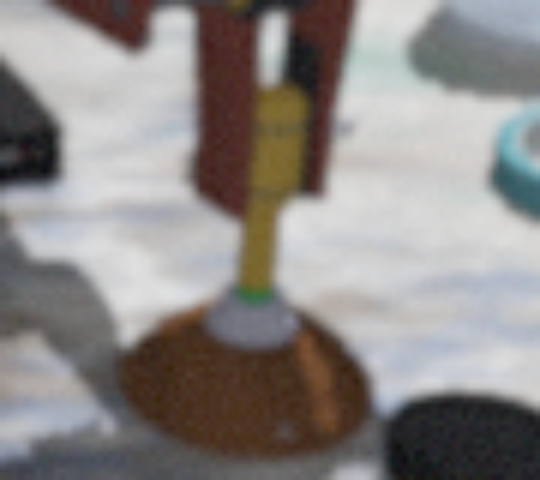

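The green band shows just above the collar at about (257,295) in the crop, and no red is visible. The pull was 12.4 N and held for about 0.75 s. Now I'll ease it back down.

Request:
drive_tool(
  motion=[
    [[0, 0, 1], [0, 0, 0]],
    [[0, 0, 3], [0, 0, 0]],
    [[0, 0, 5], [0, 0, 0]],
    [[0, 0, 7], [0, 0, 0]],
    [[0, 0, 9], [0, 0, 0]],
    [[0, 0, 11], [0, 0, 0]],
    [[0, 0, 12], [0, 0, 0]],
    [[0, 0, 12], [0, 0, 0]],
    [[0, 0, 12], [0, 0, 0]],
    [[0, 0, 12], [0, 0, 0]],
  ],
)

```text
time: 8.82
tcp_pos: [0.5202, 0.0748, 0.0731]
tcp_rot: [-2.585, 1.785, 0.0]
contact_force: [-2.0, 5.1, -1.4]
grip_width: 0.0234
```

Request:
drive_tool(
  motion=[
    [[0, 0, 0.5], [0, 0, 0]],
    [[0, 0, 0.5], [0, 0, 0]],
    [[0, 0, 0.5], [0, 0, 0]],
    [[0, 0, 0.5], [0, 0, 0]],
  ],
)

```text
time: 9.32
tcp_pos: [0.5202, 0.0748, 0.0726]
tcp_rot: [-2.585, 1.785, 0.0]
contact_force: [-1.8, 4.8, -1.2]
grip_width: 0.0237
```

Request:
drive_tool(
  motion=[
    [[0, 0, 0], [0, 0, 0]],
    [[0, 0, 0], [0, 0, 0]],
    [[0, 0, 0], [0, 0, 0]],
    [[0, 0, 0], [0, 0, 0]],
    [[0, 0, 0], [0, 0, 0]],
    [[0, 0, 0], [0, 0, 0]],
    [[0, 0, 0], [0, 0, 0]],
    [[0, 0, 0], [0, 0, 0]],
  ],
  fingers=1,
)

```text
time: 10.32
tcp_pos: [0.5203, 0.0747, 0.0721]
tcp_rot: [2.585, -1.785, 0.0]
contact_force: [-1.1, -0.8, -0.5]
grip_width: 0.0877
```

Released: the jaws are fully open and the force is near zero. I'll retreat straight up.

Request:
drive_tool(
  motion=[
    [[0, 0, -5], [0, 0, 0]],
    [[0, 0, -18], [0, 0, 0]],
    [[0, 0, -40], [0, 0, 0]],
    [[0, 0, -70], [0, 0, 0]],
    [[0, 0, -100], [0, 0, 0]],
    [[0, 0, -120], [0, 0, 0]],
    [[0, 0, -130], [0, 0, 0]],
    [[0, 0, -130], [0, 0, 0]],
    [[0, 0, -130], [0, 0, 0]],
  ],
)

```text
time: 11.45
tcp_pos: [0.5198, 0.0746, 0.2008]
tcp_rot: [2.584, -1.785, -0.003]
contact_force: [0.5, 0.2, -0.6]
grip_width: 0.0878
```

```bash
python3 - <<'E'
from h import *
import cv2
rel([.521,.075,.2])
im,d=bot.get_image("scene"); cv2.imwrite("pics/s4.png",cv2.resize(im[170:280,160:400],None,fx=3,fy=3))
print(bot.boxes_of("scene","head_dark_brass")[:1],bot.mark_of("scene","head_dark_brass")[:1])
E
```

```text
t 11.45 pos [0.51983433 0.07464753 0.20077302] x [ 0.354 -0.935 -0.001] y [-0.935 -0.354  0.002] z [-0.002 -0.    -1.   ] F [ 0.51  0.2  -0.56] w 0.08776135746717542 q [ 0.078 -0.113  1.486  0.     1.771  1.287]
shift mm [ 0.08343954 -1.21655723  0.77045137]
[{'bbox': [348.1, 199.0, 359.8, 229.0], 'score': 0.71}] [{'position': [350.9, 208.8], 'score': 0.83}]
```

View pics/s4.png

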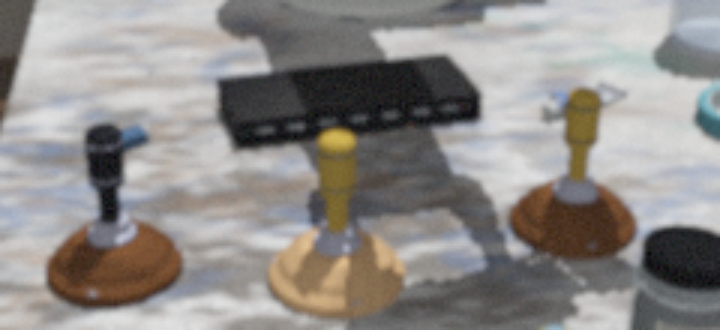

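All three spindles look seated: no green shows above any collar, with the tested head at (583,115) in the crop. The gripper is clear of everything.

```bash
python3 -c "
from cell import bot
print(bot.finish_job())"
```

```text
the job is handed in; nothing more can be done
None
```

I tug-tested the brass spindle on the dark-wood stand, eased it back to its seat and let go. The job was handed in at about 11.5 s, and no verdict was reported.

- **Pull:** I gripped the head with 35 N, and the jaws read 23.6 mm against the 24 mm head. I drew it up about 11 mm at 12.4 N and held it for about 0.75 s. The scene image showed the green band above the collar and no red.
- **Return:** I lowered it while still gripping until the tool was back at its height from before the pull (0.0726 m), with 1.2 N of downward force left. Then I opened the jaws and retreated straight up.
- **Final check:** The last scene image showed no green above any collar, so all three spindles look seated. The measured force was near zero and the gripper was about 90 mm above the head.
- **Disagreements:** The cameras' first estimates of the head position differed by up to about 5 mm. The wrist camera settled it before I gripped. A sideways force of up to about 5 N showed while holding the head, from a slight off-centre grip. I put the lift at 11 mm from the tool's height and the force, because the spindle's travel can't be read directly.

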